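Hang the wheel guard and hold the grinder's belt tensioner back

ROBOT

A 6-joint arm with a two-finger parallel gripper is mounted at the origin on the work surface. World frame = base frame: x ahead of the robot, y to its left, z up, the work surface at z = 0. Lengths are in m, angles in degrees, forces in N, time in s.
With the tool pointing down it reaches from about 0.3 to 1 m from the base axis. Payload 5.1 kg.
Tool frame: the origin (TCP) lies between the finger pads; the fingertips stand 25 mm ahead of it and the grasp point (between the pads) lies 6 mm ahead of it; z points along the fingers, y is the line along which they close (so a half turn about z gives the same grasp; the last joint's range is limited). The gripper opens to 95 mm and grips with 3 to 60 N. Pads are 20 mm wide; open, the fingers measure 119 mm over their backs; the gripper's body (75 mm by 180 mm) begins 59 mm behind the grasp point.
Start: joints at [61.329, 7.093, 94.555, -0, 78.352, -4.733], TCP at [0.264, 0.594, 0.217] pointing down, gripper open.
Joint ranges: [-149.61, 149.61], [-58.7, 133.49], [1.44, 155.28], [-77.14, 257.14], [18.33, 153.61], [-166.67, 166.67]. Speed limits (degrees/s): [147.25, 147.25, 180, 180, 180, 180].

INTERFACE

Orientations are given as a 3x3 rotation matrix whose columns are the frame's x, y, z axes.
In Python, from workcell import sensors, vision, bot, nets gives the robot as it stands.
- The arm moves only by the tool move_arm, never from a script. Its argument "deltas" is a list of rows, each an object of numbers: "claw": the closure, from 0 (fully open) to 1 (shut); "tx", "ty", "tz": the shift along the world's x, y, z in cm; "roll": the turn about the world's z in degrees. In form: [{"claw": .., "tx": .., "ty": .., "tz": .., "roll": ..}, ...]. A call has 1 to 8 rows; each row shifts and turns the commanded pose from where the row before left it; what a row does not reach is not made up. A row lasts 1/8 s, in which the tool goes at most 62.5 mm and 10.7 degrees, less where a joint would pass 70% of its speed; a pose out of reach is approached as far as the arm can. A call is refused whole if a number of a shift passes 6.25 or a number of a turn 10.7, either way. A call with a gripper value outside its range is refused whole. The fingers move at their own pace and stop on an object; "force" is the grip in N (left out, the last holds). Time passes only in rows, so rows that do not move let the fingers close. It gives the time, the measured TCP pose, the force, the opening and the grip force at its end, in the units of the state.
- sensors.get_obs(): the state, without advancing time (a new reading comes with each control period).
- vision.get_image(name): name is "scene" or "side" or "wrist"; returns a dict with "img" (480x640x3 uint8, red, green, blue), "fx", "fy", "cx", "cy" (pixels), "R" (3x3) and "t" (3): a world point X has camera coordinates R X + t; the wrist camera has in their place "hand_eye" (4x4, takes a point from camera to tool coordinates, whose origin is the TCP and whose axes are the flange's). Camera axes: x right, y down, z forward; pixel columns grow to the right and rows downward; lengths in m; the calibration is good to about 2 mm. The wrist camera is an equidistant fisheye: a pixel r from the principal point sees the ray r / f radians off the axis. A picture is of the moment at which its call begins: read the wrist's pose just before it. There is no depth.
- bot.job_done(): hands the job in; it is judged then, once.
Trained networks look in the newest picture that a camera, given by its name, has taken for a name from the list of things; names that differ only in an ending like _2 or _b are one class to them, and where a whole thing is asked for, a point or a joint stands for the part that bears it (a point fixed in the world has none). Each returns a list of dicts, best first, with "confidence" (0 to 1); they miss things now and then, are a little off and sometimes report something else, mostly with a low value. They report only what shows in the picture. A call takes as long as a camera call. They do not tell look-alikes from the thing itself.
- nets.trace(camera, target): "region" (480x640 bool, what is visible of it) and "bbox" ([centre column, centre row, width, height] in pixels, round what is visible of it).
- nets.spot_point(camera, target): "pixel" ([column, row] in pixels: a listed point, or the origin of a listed thing).
The state is a dict: "time_s": time; "joints": joint angles; "dq": joint speeds; "tau": joint torques, N m; "eef_pos": TCP position; "eef_rot": TCP orientation; "force": force on the tool from outside, world axes, zero at the start; "torque": the same for the moment, N m; "finger_gap": opening from 0.0 (shut) to 1.0 (fully open); "finger_force": force on a finger pad.
Only numpy, scipy, OpenCV 4.12 (cv2) and the standard library are available. Lean on these libraries where they do the work, as an engineer would, in place of code of your own. Each camera call takes 0.05 s, during which the arm holds its last target. There are 200 camera calls.

TASK

Get the belt grinder ready for a new belt: pick up the loose metal wheel guard, hang it astride the horizontal bar of the rail stand and let go of it. Then, with the gripper's fingers, push the grinder's sprung tensioner arm backwards (away from the front wheel, towards the motor) past the click of its pawl until it is about fully back, and finish while still holding it there against its spring, so that I can slip the belt on. Leave the jar, the tin and the wooden block where they are.

Things in the scene. Friction and masses are not known exactly. Their poses are not given: they have to be found in the camera images.
- guard: Loose aluminium wheel guard, a gabled roof on two 4 mm walls, 0.17-0.33 kg, standing on the bench. Origin: centre of underside; x across (60 mm outside, 52 inside), y along ridge (90 mm), z up. Walls 62 high, ridge 74 inside, 79 outside. Black tab on the ridge: 10 thick (x), 40 long (y), top at z = 108. Hung astride the bar, ridge along it, it centres itself, origin 65 mm below the bar's axis.
- rail: Fixed dark steel rail stand: a horizontal round bar, 16 mm in diameter, along its own y, between two posts 12 mm thick at y = -115 and +115 mm. Origin on the bench under the bar's middle; z up. Posts end 212 mm above the bench; each has a flat foot 120 mm long in x.
- rail_mid (a point): Middle of the bar, on its axis, 200 mm above the bench; axes as rail.
- grinder: Fixed bench belt grinder without belt: base plate 300 x 160 x 16 mm; origin on the bench under its centre. x points backwards, from the black front wheel (x = -115 mm) to the green motor (x = 150 mm); z up. The tensioner arm stands between them, the pawl's post (134 mm high) at x = 5, y = -41 mm. Nothing but the arm is higher than 150 mm.
- push_bar (a point): On the axis of the tensioner's push bar, a round steel bar 16 mm in diameter along the grinder's y, free from y = -6 to -88 mm (grinder's frame); this point is at y = -45 mm, 160 mm from the pivot, and moves with the arm: 237 mm above the bench at rest, 219 mm fully back. Its axes turn with the arm. The bar can be pushed from its front side or pinched from above.
- tensioner_pivot (a point): The pivot of the tensioner arm on the grinder: 80 mm above the bench, at x = -50, y = 0 mm in the grinder's frame; axes as grinder. The pivot's axis is the grinder's y.
- tensioner (a joint): Angle of the steel tensioner arm (50 mm idler wheel on its +y side): 0 at rest, 0.2 rad forwards of upright; grows as it is pushed backwards; stop at 0.72. Its spring always returns it. Push at the bar: 5 N at rest, up to 9 as the pawl starts to climb its tooth (0.1 rad), 3-4 beyond the top (0.35), 8 fully back. The pawl is down again from 0.62 and does not lock the arm.
- pawl (a joint): Angle of the small dark steel pawl riding on the toothed disc at the arm's root: 0 when down, about 0.07 rad when lifted by the tooth (arm at 0.35 rad), near 0 again when the arm is fully back. It needs no touching.
- jar: Bystander: amber glass jar with a steel cap, 66 mm in diameter, 95 mm high; origin centre of its underside. Leave alone.
- tin: Bystander: empty open steel tin, 72 mm in diameter, 85 mm high; origin centre of its underside. Leave alone.
- block: Bystander: block of pale wood, 50 x 80 x 45 mm high; origin centre of its underside. Leave alone.
Things that resemble listed ones, but are neither listed nor needed, are in the scene too. Leave any blue look-alike of the guard alone.

How it is judged:
By the outcome, as a careful person would: the job done as asked, in the order asked, and still so for the second after the job is handed in, while the arm keeps its last pose, push and grip.
It also fails if it takes over 59 s, if anything falls off the work surface, if the arm or the gripper's body presses on something with over 40 N, if the wrist force passes 120 N, or if a joint passes its speed limit or range.

## Working session

There is one attempt and no reset: what is moved stays moved. The work goes in short steps, Python scripts to look and compute and a tool call to move; the robot and the scene stay as the last step left them, time stands still between calls to the robot, and variables do not carry over. Pictures are saved under pics/ and viewed, at most 10 in all, crops included, and the job is handed in when it is done.

Besides the shell and the picture viewer there is one more tool, called after ">>>" as name(argument=value, ...), one argument or row to a line, values as JSON. move_arm: Moves the arm, as the interface text tells. Its arguments: {"type":"object","properties":{"deltas":{"type":"array","items":{"type":"object","properties":{"claw":{"type":"number"},"tx":{"type":"number"},"ty":{"type":"number"},"tz":{"type":"number"},"roll":{"type":"number"}}}},"force":{"type":"number"}},"required":["deltas"]}

```bash
mkdir -p pics; cat > h.py <<'E'
from workcell import sensors, vision, bot, nets
import numpy as np, cv2
def save(n,im,crop=None,s=1):
    if crop: x,y,w,h=crop; im=im[y:y+h,x:x+w]
    im=cv2.resize(im,None,fx=s,fy=s,interpolation=cv2.INTER_CUBIC)
    cv2.imwrite(f'pics/{n}.png',im[:,:,::-1])
def ray(c,px):
    R=np.array(c['R']);t=np.array(c['t'])
    d=R.T@np.array([(px[0]-c['cx'])/c['fx'],(px[1]-c['cy'])/c['fy'],1]);return -R.T@t,d/np.linalg.norm(d)
def wray(c,o,px):
    H=np.array(c['hand_eye']);Rt=np.array(o['eef_rot']);p=np.array(o['eef_pos'])
    v=np.array([(px[0]-c['cx'])/c['fx'],(px[1]-c['cy'])/c['fy']]);r=np.linalg.norm(v)
    d=np.r_[v/max(r,1e-9)*np.sin(r),np.cos(r)]
    return p+Rt@H[:3,3],Rt@H[:3,:3]@d
def tri(rs):
    A=sum(np.eye(3)-np.outer(d,d) for o,d in rs);b=sum((np.eye(3)-np.outer(d,d))@o for o,d in rs)
    X=np.linalg.solve(A,b);return X,[float(np.linalg.norm((np.eye(3)-np.outer(d,d))@(X-o))) for o,d in rs]
def onz(r,z): return r[0]+r[1]*(z-r[0][2])/r[1][2]
def proj(c,X):
    q=np.array(c['R'])@np.array(X)+np.array(c['t']);return q[0]/q[2]*c['fx']+c['cx'],q[1]/q[2]*c['fy']+c['cy']
E
python3 - <<'E'
from h import *
np.set_printoptions(precision=3,suppress=True)
o=sensors.get_obs();print(o['time_s'],o['eef_pos'],o['eef_rot'],o['finger_gap'])
C={}
for n in('scene','side','wrist'):
    c=vision.get_image(n);C[n]=c;save(n+'0',c['img'])
    print(n, c['fx'],c['fy'],c['cx'],c['cy'], c.get('hand_eye', None) if n=='wrist' else -np.array(c['R']).T@c['t'])
    for k in ['guard','rail','rail_mid','grinder','push_bar','tensioner_pivot','jar','tin','block']:
        print(n,k,[(np.round(d['pixel'],1).tolist(),round(d['confidence'],2)) for d in nets.spot_point(n,k)][:3])
E
```

```text
0.0 [0.263 0.594 0.216] [[-0.914  0.406 -0.001]
 [ 0.406  0.914 -0.002]
 [ 0.    -0.002 -1.   ]] 0.9967008252967576
scene 544.0958370741788 544.0958370741788 327.06693530464577 227.6975528852085 [1.261 0.522 0.773]
scene guard [([344.0, 214.6], 0.79), ([194.1, 233.3], 0.61), ([334.7, 311.8], 0.6)]
scene rail [([311.0, 350.4], 0.27)]
scene rail_mid [([478.6, 269.9], 0.82)]
scene grinder [([265.7, 268.0], 0.93)]
scene push_bar [([281.6, 160.2], 0.85)]
scene tensioner_pivot [([284.6, 224.2], 0.83)]
scene jar [([308.6, 351.4], 0.96)]
scene tin [([274.0, 379.0], 0.69)]
scene block [([401.0, 276.9], 0.85)]
side 452.1222602314596 452.1222602314596 318.4017308575633 241.30956855657766 [0.39  0.552 0.882]
side guard [([324.7, 175.2], 0.82), ([294.5, 301.3], 0.65), ([430.1, 253.1], 0.62)]
side rail []
side rail_mid [([275.7, 370.5], 0.62)]
side grinder [([320.5, 232.8], 0.73)]
side push_bar [([360.1, 158.5], 0.57)]
side tensioner_pivot [([339.8, 216.7], 0.69)]
side jar [([241.8, 305.3], 0.61)]
side tin [([202.3, 300.8], 0.68)]
side block [([366.8, 331.2], 0.76)]
wrist 371.64829954431775 371.64829954431775 315.8211109754266 240.4640545725004 [[-0.001 -0.972 -0.235  0.067]
 [ 1.    -0.001  0.001 -0.001]
 [-0.001 -0.235  0.972 -0.168]
 [ 0.     0.     0.     1.   ]]
wrist guard []
wrist rail []
wrist rail_mid []
wrist grinder []
wrist push_bar []
wrist tensioner_pivot []
wrist jar []
wrist tin []
wrist block []
```

View pics/scene0.png

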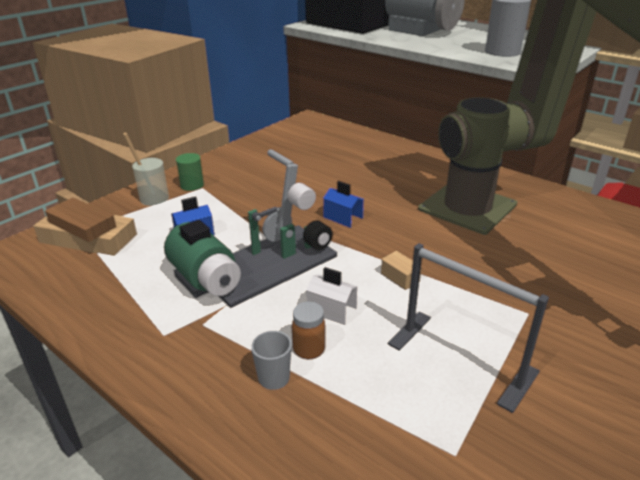

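View pics/side0.png

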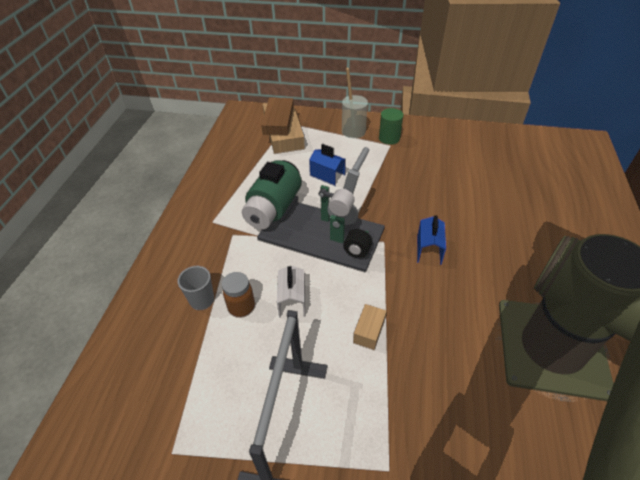

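The scene view shows three guards: blue at (344,205), blue at (193,222) and silver/aluminium at (333,297). Side view has the same: blue at (432,238), blue at (327,165), silver at (291,288). The bare aluminium one fits the description and the blue ones are look-alikes. Rail bar runs (418,250)-(544,300) in scene; push bar tip is at (280,158). Next I triangulate and take an enlarged crop.

```bash
python3 - <<'E'
from h import *
np.set_printoptions(precision=4,suppress=True)
a=vision.get_image('scene');b=vision.get_image('side')
P={'guard':((334.7,311.8),(294.5,301.3)),'rail_mid':((478.6,269.9),(275.7,370.5)),'grinder':((265.7,268),(320.5,232.8)),'push_bar':((281.6,160.2),(360.1,158.5)),'pivot':((284.6,224.2),(339.8,216.7)),'jar':((308.6,351.4),(241.8,305.3)),'tin':((274,379),(202.3,300.8)),'block':((401,276.9),(366.8,331.2))}
for k,(p,q) in P.items(): print(k,*tri([ray(a,p),ray(b,q)]))
ca=cv2.resize(a['img'][255:335,295:375],(400,400),interpolation=cv2.INTER_CUBIC)
cb=cv2.resize(b['img'][255:335,255:335],(400,400),interpolation=cv2.INTER_CUBIC)
save('gcrop',np.hstack([ca,cb]))
# bar crops
ca=cv2.resize(a['img'][235:315,400:560],(800,400));cb=cv2.resize(a['img'][140:220,240:340],(500,400))
cc=cv2.resize(b['img'][140:200,330:390],(300,300))
save('bars',np.vstack([cv2.resize(ca,(800,300)),np.hstack([cv2.resize(cb,(400,300)),cv2.resize(cc,(400,300))])]))
E
```

```text
guard [ 0.5691 -0.0214 -0.0044] [0.002633876814804853, 0.0026338768148049044]
rail_mid [0.5264 0.2537 0.2137] [0.0031324514776759137, 0.0031324514776759076]
grinder [ 0.5476 -0.248  -0.0071] [0.0031360912277429947, 0.003136091227743133]
push_bar [ 0.4559 -0.2668  0.2363] [0.0036967016536791314, 0.0036967016536790785]
pivot [ 0.4936 -0.2261  0.0929] [0.0027901691318423264, 0.0027901691318422336]
jar [ 0.6892  0.0083 -0.0075] [0.002780597411113402, 0.002780597411113522]
tin [ 0.7851  0.0096 -0.0048] [0.0004336577918916722, 0.0004336577918916657]
block [0.3936 0.0341 0.0081] [0.00019844700550961653, 0.00019844700550959894]
```

View pics/gcrop.png

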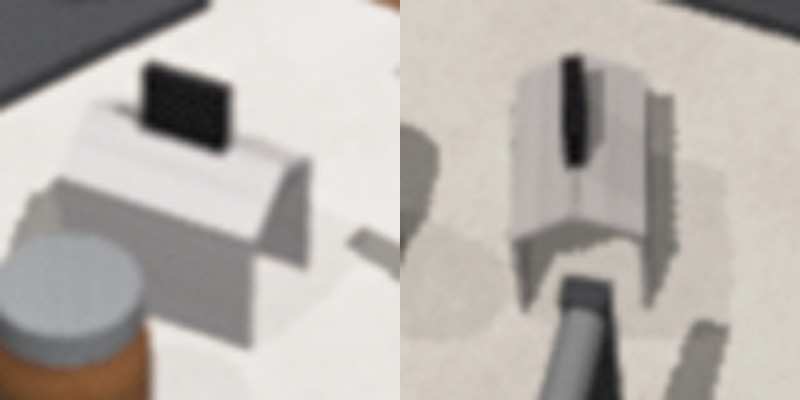

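View pics/bars.png

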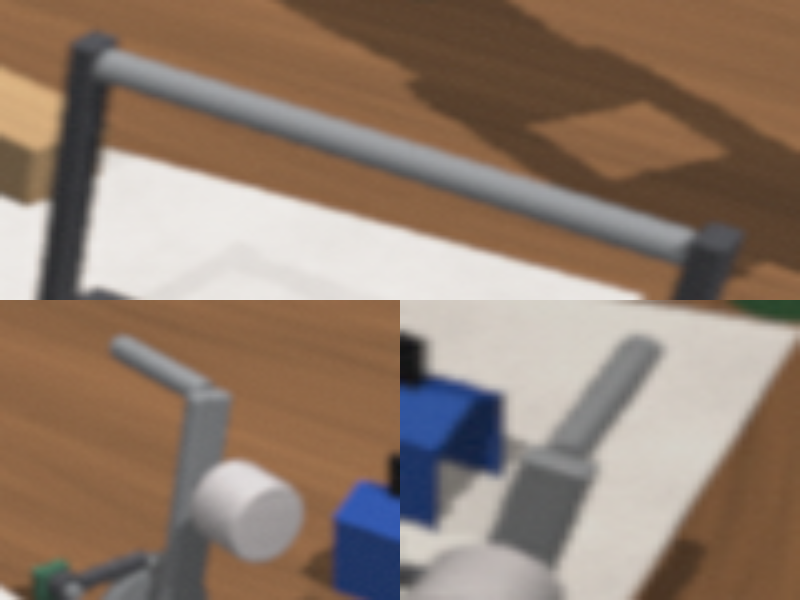

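The crop confirms it: bare aluminium guard with black tab on the ridge (scene ≈ (333,297), side ≈ (291,288)), ridge roughly along world y. I fit poses of guard, rail and grinder to features in both views.

```bash
cat > fit.py <<'E'
from h import *
from scipy.optimize import least_squares
np.set_printoptions(precision=4,suppress=True)
a=vision.get_image('scene');b=vision.get_image('side')
def fit(obs,x0,tag):
    def r(p):
        c,s=np.cos(p[2]),np.sin(p[2]);o=[]
        for cam,L,px in obs:
            X=[p[0]+c*L[0]-s*L[1],p[1]+s*L[0]+c*L[1],p[3]+L[2]]
            o+=list(np.array(proj(cam,X))-px)
        return np.array(o)
    q=least_squares(r,x0,loss='soft_l1',f_scale=1.5);p=q.x
    print(tag,p[:2],'yaw',np.degrees(p[2]),'z',p[3]);print(r(p).reshape(-1,2).round(1).tolist());return p
m=1e-3
G=[(a,(30,-45,62),(305.4,291)),(a,(30,45,62),(346,303)),(a,(30,45,0),(345,324.6)),(a,(0,-45,79),(314.4,275.4)),(a,(0,45,79),(356.6,286.6)),
(a,(5,-20,108),(324.4,267.4)),(a,(5,20,108),(341,272)),(a,(-30,45,0),(356.4,308.6)),
(b,(30,45,62),(277.6,302.6)),(b,(-30,45,62),(304,302.4)),(b,(0,45,79),(290,299)),(b,(30,-45,62),(278,269.4)),(b,(-30,-45,62),(303.6,269.4)),(b,(30,45,0),(280,317.4)),(b,(-30,45,0),(305,316.6))]
fit([(c,np.array(L)*m,p) for c,L,p in G],[.57,-.02,0,0],'guard')
R=[(a,(0,-109,200),(421,252.3)),(a,(0,109,200),(538,300.3)),(a,(0,0,200),(478.6,269.9)),(b,(0,-109,200),(292,318)),(b,(0,109,200),(262,448))]
fit([(c,np.array(L)*m,p) for c,L,p in R],[.53,.25,0,0],'rail')
S=np.sin;th=-.2
def arm(r,y):return (-50+r*S(-.2),y,80+r*np.cos(.2))
B=[(a,arm(160,-45),(281.6,160.2)),(b,arm(160,-45),(360.1,158.5)),(a,arm(160,-88),(269.5,152)),(b,arm(160,-88),(366.7,149)),(a,(-50,0,80),(284.6,224.2)),(b,(-50,0,80),(339.8,216.7)),
(a,(0,0,0),(265.7,268)),(b,(0,0,0),(320.5,232.8)),(a,(-150,80,16),(336,255)),(b,(-150,80,16),(367,265)),(a,(150,80,16),(232,299)),(b,(150,80,16),(258,236)),(b,(-150,-80,16),(383,229))]
p=fit([(c,np.array(L)*m,q) for c,L,q in B],[.55,-.25,-1.4,0],'grinder')
E
python3 fit.py
```

```text
guard [ 0.5731 -0.0212] yaw 12.076093688328417 z 0.0004988848220617317
[[1.3, -1.7], [0.5, -0.7], [0.9, 0.9], [-0.9, -0.7], [-3.6, 0.5], [-1.3, 0.7], [-0.1, 1.6], [1.5, -0.5], [-0.8, 0.1], [0.5, -0.7], [0.1, -1.2], [-0.0, 0.6], [0.5, -0.4], [-0.8, 0.7], [0.6, 0.5]]
rail [0.5226 0.2534] yaw 0.9888532828854006 z -0.00022482750604333523
[[0.1, -0.8], [1.6, -0.8], [-1.8, 4.2], [0.2, 0.6], [-0.1, -0.5]]
grinder [ 0.5438 -0.2429] yaw -11.566855578661492 z -0.0010018220277804872
[[-1.7, -1.8], [0.7, 0.9], [-0.3, 0.2], [-0.1, -0.5], [-1.5, 5.2], [-0.1, 0.8], [1.7, -3.1], [1.0, 1.2], [1.5, -3.7], [-0.3, 3.5], [-2.6, 4.3], [-1.5, -0.1], [2.3, -5.0]]
```

>>> move_arm(
  deltas=[
    {"tz":4.2,"claw":0.4},
    {"tz":4.2,"claw":0.4},
    {"tx":2.6,"ty":-5.1,"roll":-4.5,"claw":0.4},
    {"tx":2.6,"ty":-5.1,"roll":-4.5,"claw":0.4},
    {"tx":2.6,"ty":-5.1,"roll":-4.5,"claw":0.4},
    {"tx":2.6,"ty":-5.1,"roll":-4.5,"claw":0.4},
    {"tx":2.6,"ty":-5.1,"roll":-4.5,"claw":0.4},
    {"tx":2.6,"ty":-5.1,"roll":-4.5,"claw":0.4},
  ],
)

```text
schema error: expected keys claw, tx, ty, tz, roll
```

>>> move_arm(
  deltas=[
    {"tx":2.6,"ty":-5.1,"roll":-4.5,"claw":0.4},
    {"tx":2.6,"ty":-5.1,"roll":-4.5,"claw":0.4},
    {"tx":2.6,"ty":-5.1,"roll":-4.5,"claw":0.4},
    {"tx":2.6,"ty":-5.1,"roll":-4.5,"claw":0.4},
    {"tx":2.6,"ty":-5.1,"roll":-4.5,"claw":0.4},
    {"tx":2.4,"ty":-5.4,"roll":-4.5,"claw":0.4},
    {"tx":0,"claw":0.4},
    {"tx":0,"claw":0.4},
  ],
)

```text
schema error: expected keys claw, tx, ty, tz, roll
```

```bash
python3 - <<'E'
from h import *
np.set_printoptions(precision=4,suppress=True)
o=sensors.get_obs();c=vision.get_image('wrist');save('w1',c['img'])
print(o['eef_pos'],o['eef_rot'],o['joints'],o['force'],o['finger_gap'],o['time_s'])
t=nets.trace('wrist','guard');print([(d['bbox'],d['confidence']) for d in t][:3])
# predicted tab-top corners in wrist image
H=np.array(c['hand_eye']);T=np.eye(4);T[:3,:3]=o['eef_rot'];T[:3,3]=o['eef_pos']
M=np.linalg.inv(T@H);y=np.radians(12.1);im=c['img'].copy()
for L in[(5,-20,108),(5,20,108),(-5,-20,108),(-5,20,108),(30,-45,62),(30,45,62),(-30,-45,62),(-30,45,62)]:
    L=np.array(L)/1e3;X=np.array([.5731+np.cos(y)*L[0]-np.sin(y)*L[1],-.0212+np.sin(y)*L[0]+np.cos(y)*L[1],L[2]])
    q=(M@np.r_[X,1])[:3];v=q[:2]/np.linalg.norm(q[:2])*np.arctan2(np.linalg.norm(q[:2]),q[2])*c['fx']
    u=(int(v[0]+c['cx']),int(v[1]+c['cy']));print(u);cv2.drawMarker(im,u,(255,0,0),0,8)
save('w1m',im)
E
```

```text
[0.2638 0.5941 0.2171] [[-0.914   0.4058 -0.    ]
 [ 0.4058  0.914  -0.    ]
 [-0.     -0.     -1.    ]] [61.3281  7.0943 94.5546 -0.0007 78.3529 -4.7328] [-0.0222  1.2818  0.2636] 1.00349977780896 1.7
[]
(67, 535)
(76, 533)
(63, 531)
(72, 529)
(81, 527)
(103, 521)
(58, 508)
(77, 501)
```

View pics/w1m.png

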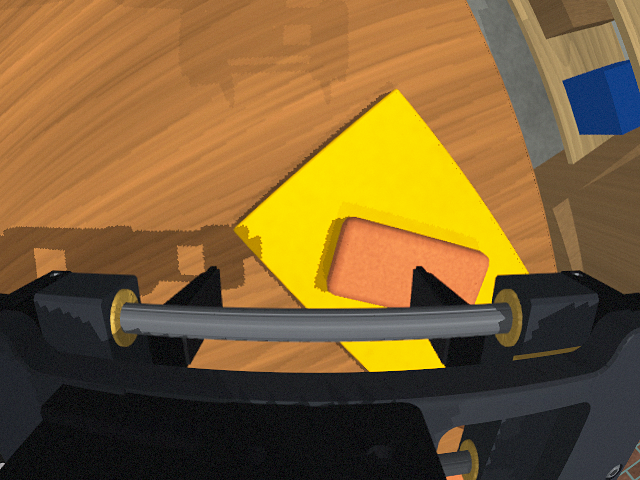

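All five keys are required in every row, so nothing has moved: the picture shows only the start spot (yellow mat at (390,230) and an orange sponge, no guard). Repeating with full rows.

>>> move_arm(
  deltas=[
    {"tx":0,"ty":0,"tz":4.2,"roll":0,"claw":0.4},
    {"tx":0,"ty":0,"tz":4.2,"roll":0,"claw":0.4},
    {"tx":2.6,"ty":-5.1,"tz":0,"roll":-4.5,"claw":0.4},
    {"tx":2.6,"ty":-5.1,"tz":0,"roll":-4.5,"claw":0.4},
    {"tx":2.6,"ty":-5.1,"tz":0,"roll":-4.5,"claw":0.4},
    {"tx":2.6,"ty":-5.1,"tz":0,"roll":-4.5,"claw":0.4},
    {"tx":2.6,"ty":-5.1,"tz":0,"roll":-4.5,"claw":0.4},
    {"tx":2.6,"ty":-5.1,"tz":0,"roll":-4.5,"claw":0.4},
  ],
)

```text
time_s: 2.8
eef_pos: [0.4203, 0.2864, 0.3013]
eef_rot: [[-0.628, 0.778, 0.001], [0.778, 0.628, 0.0], [-0.0, 0.001, -1.0]]
force: [0.7, 0.2, -0.3]
finger_gap: 0.598
finger_force: 0.0
```

>>> move_arm(
  deltas=[
    {"tx":2.6,"ty":-5.1,"tz":0,"roll":-4.5,"claw":0.4},
    {"tx":2.6,"ty":-5.1,"tz":0,"roll":-4.5,"claw":0.4},
    {"tx":2.6,"ty":-5.1,"tz":0,"roll":-4.5,"claw":0.4},
    {"tx":2.6,"ty":-5.1,"tz":0,"roll":-4.5,"claw":0.4},
    {"tx":2.6,"ty":-5.1,"tz":0,"roll":-4.5,"claw":0.4},
    {"tx":2.4,"ty":-5.4,"tz":0,"roll":-4.5,"claw":0.4},
    {"tx":0,"ty":0,"tz":0,"roll":0,"claw":0.4},
    {"tx":0,"ty":0,"tz":0,"roll":0,"claw":0.4},
  ],
)

```text
time_s: 3.8
eef_pos: [0.5736, -0.0208, 0.3009]
eef_rot: [[-0.209, 0.978, -0.0], [0.978, 0.209, 0.001], [0.001, -0.0, -1.0]]
force: [0.1, 0.4, 1.0]
finger_gap: 0.601
finger_force: 0.0
```

```bash
cat > w.py <<'E'
from h import *
np.set_printoptions(precision=4,suppress=True)
def mark(name,pts):
    o=sensors.get_obs();c=vision.get_image('wrist')
    print(o['eef_pos'],'yaw y',np.degrees(np.arctan2(o['eef_rot'][1][1],o['eef_rot'][0][1])),o['joints'],o['force'],o['finger_gap'],o['finger_force'],o['time_s'])
    H=np.array(c['hand_eye']);T=np.eye(4);T[:3,:3]=o['eef_rot'];T[:3,3]=o['eef_pos']
    M=np.linalg.inv(T@H);im=c['img'].copy()
    for X in pts:
        q=(M@np.r_[X,1])[:3];v=q[:2]/np.linalg.norm(q[:2])*np.arctan2(np.linalg.norm(q[:2]),q[2])*c['fx']
        u=(int(v[0]+c['cx']+.5),int(v[1]+c['cy']+.5));print(u);cv2.drawMarker(im,u,(255,0,0),0,8)
    save(name,im);return o,c
def W(p,L):
    c,s=np.cos(np.radians(p[2])),np.sin(np.radians(p[2]));L=np.array(L)/1e3
    return np.array([p[0]+c*L[0]-s*L[1],p[1]+s*L[0]+c*L[1],L[2]])
G=(.5731,-.0212,12.1);R=(.5226,.2534,1.);B=(.5438,-.2429,-11.6)
E
python3 - <<'E'
from w import *
o,c=mark('w2',[W(G,L) for L in[(5,-20,108),(5,20,108),(-5,-20,108),(-5,20,108),(30,-45,62),(30,45,62),(-30,-45,62),(-30,45,62)]])
print([(d['bbox'],d['confidence']) for d in nets.trace('wrist','guard')][:3])
E
```

```text
[ 0.5736 -0.0208  0.3009] yaw y 12.053844661811778 [ -7.4475  -4.7285  98.5693   0.0255  86.1875 -19.5031] [0.0695 0.3701 1.0429] 0.6006426563318783 0.0 3.8
(322, 240)
(322, 200)
(312, 240)
(312, 200)
(343, 252)
(344, 172)
(290, 252)
(289, 172)
[([93.4, 309.6, 37.0, 72.5], 0.9), ([316.7, 215.7, 57.0, 82.8], 0.82)]
```

View pics/w2.png

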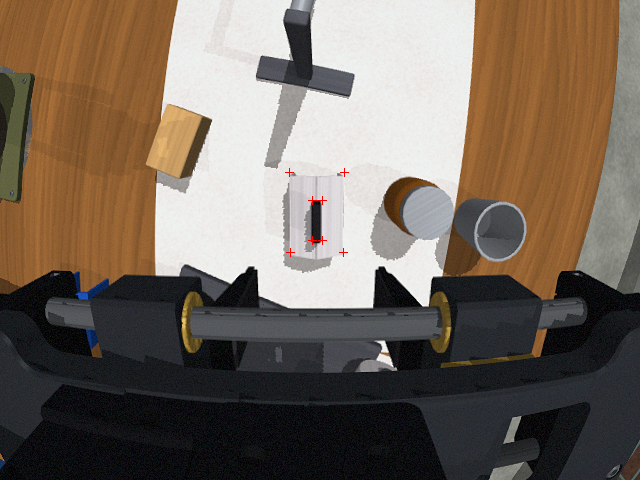

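Wrist view: predicted tab corners (312–322, 200–240) sit on the black tab; the jar at (420,210) and tin at (490,230) are clear of the fingers. Descending.

>>> move_arm(
  deltas=[
    {"tx":0,"ty":-0.2,"tz":-5,"roll":0,"claw":0.4},
    {"tx":0,"ty":0,"tz":-5,"roll":0,"claw":0.4},
    {"tx":0,"ty":0,"tz":-4,"roll":0,"claw":0.4},
    {"tx":0,"ty":0,"tz":-3,"roll":0,"claw":0.4},
    {"tx":0,"ty":0,"tz":-2.1,"roll":0,"claw":0.4},
    {"tx":0,"ty":0,"tz":0,"roll":0,"claw":0.4},
  ],
)

```text
time_s: 4.65
eef_pos: [0.5726, -0.022, 0.1086]
eef_rot: [[-0.21, 0.978, -0.003], [0.978, 0.21, 0.0], [0.001, -0.003, -1.0]]
force: [0.2, 0.3, -0.2]
finger_gap: 0.599
finger_force: 0.0
```

>>> move_arm(
  deltas=[
    {"tx":0,"ty":0,"tz":0,"roll":0,"claw":1},
    {"tx":0,"ty":0,"tz":0,"roll":0,"claw":1},
    {"tx":0,"ty":0,"tz":0,"roll":0,"claw":1},
    {"tx":0,"ty":0,"tz":0,"roll":0,"claw":1},
    {"tx":0,"ty":0,"tz":0,"roll":0,"claw":1},
    {"tx":0,"ty":0,"tz":0,"roll":0,"claw":1},
  ],
  force=35,
)

```text
time_s: 5.4
eef_pos: [0.5744, -0.023, 0.1108]
eef_rot: [[-0.209, 0.978, 0.001], [0.978, 0.209, -0.0], [-0.0, 0.001, -1.0]]
force: [0.5, -0.3, -0.7]
finger_gap: 0.037
finger_force: 0.0
```

```bash
python3 - <<'E'
from w import *
o,c=mark('w3',[W(G,L) for L in[(5,-20,108),(5,20,108),(-5,-20,108),(-5,20,108)]])
a=vision.get_image('scene');b=vision.get_image('side')
for n,k in(('scene',a),('side',b)):
    print(n,[np.round(d['bbox'],0).tolist() for d in nets.trace(n,'guard')])
ca=cv2.resize(a['img'][215:335,270:400],(400,400));cb=cv2.resize(b['img'][215:335,230:350],(400,400))
save('grasp',np.hstack([ca,cb]))
E
```

```text
[ 0.5744 -0.023   0.1108] yaw y 12.05890993553203 [ -7.646    2.7923 109.7796   0.0058  67.3423 -19.7071] [ 0.507  -0.2619 -0.7272] 0.03667954452843432 0.0 5.4
(327, 322)
(328, 246)
(307, 322)
(307, 246)
scene [[332.0, 296.0, 50.0, 56.0], [194.0, 215.0, 45.0, 39.0]]
side [[430.0, 240.0, 30.0, 48.0], [292.0, 292.0, 30.0, 49.0]]
```

View pics/grasp.png

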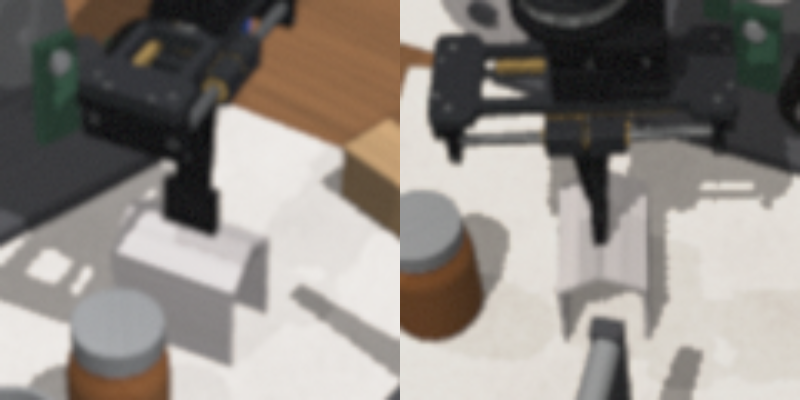

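>>> move_arm(
  deltas=[
    {"tx":0,"ty":0,"tz":0,"roll":0,"claw":1},
    {"tx":0,"ty":0,"tz":0,"roll":0,"claw":1},
    {"tx":0,"ty":0,"tz":0,"roll":0,"claw":1},
  ],
  force=35,
)

```text
time_s: 6.02
eef_pos: [0.5742, -0.023, 0.1107]
eef_rot: [[-0.209, 0.978, 0.001], [0.978, 0.209, -0.0], [-0.0, 0.001, -1.0]]
force: [-0.9, -0.9, 5.5]
finger_gap: 0.006
finger_force: 2.6
```

View pics/w3.png

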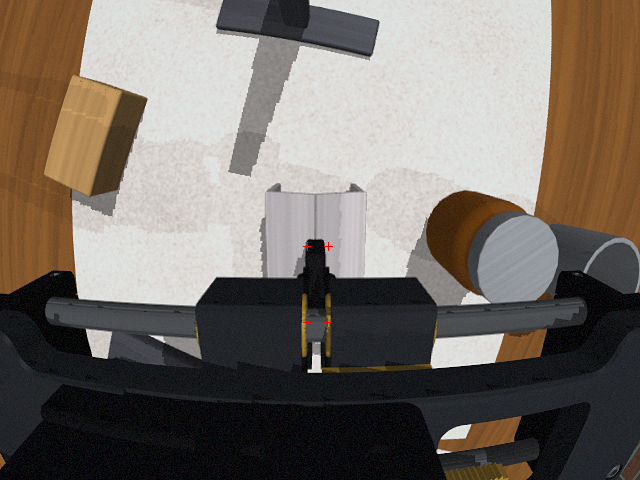

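>>> move_arm(
  deltas=[
    {"tx":0,"ty":0,"tz":0,"roll":0,"claw":1},
    {"tx":0,"ty":0,"tz":0,"roll":0,"claw":1},
    {"tx":0,"ty":0,"tz":0,"roll":0,"claw":1},
  ],
  force=35,
)

```text
time_s: 6.4
eef_pos: [0.5741, -0.0231, 0.1107]
eef_rot: [[-0.209, 0.978, 0.001], [0.978, 0.209, -0.0], [-0.0, 0.001, -1.0]]
force: [-0.2, -1.0, 5.2]
finger_gap: 0.004
finger_force: 2.6
```

```bash
python3 - <<'E'
from w import *
a=vision.get_image('scene');b=vision.get_image('side')
o=sensors.get_obs();print(o['force'],o['finger_gap'],o['finger_force'],o['torque'])
# compare side tops: crop big
ca=cv2.resize(a['img'][250:310,300:360],(400,400),interpolation=cv2.INTER_CUBIC);cb=cv2.resize(b['img'][250:310,265:325],(400,400),interpolation=cv2.INTER_CUBIC)
save('grasp2',np.hstack([ca,cb]))
E
```

```text
[0.2543 0.024  4.7482] 0.005391021098014466 2.631993354025326 [-0.0904  0.1374 -0.0589]
```

View pics/grasp2.png

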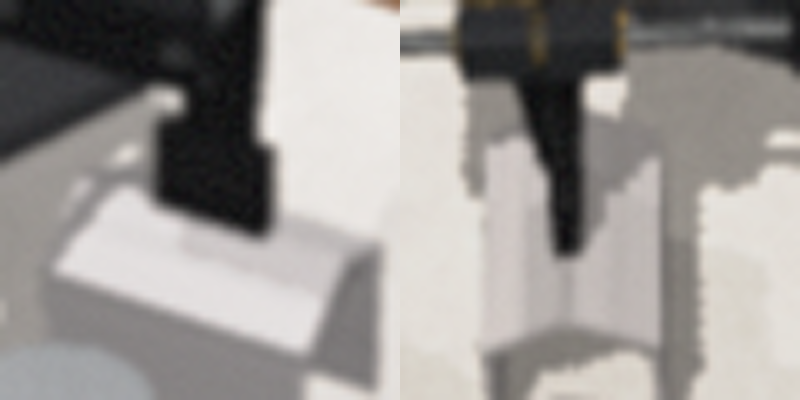

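The gripper shut fully (gap ≈ 0) with a small upward force: the tips closed above the tab instead of around it. I lift, reopen and measure the true fingertip position.

>>> move_arm(
  deltas=[
    {"tx":0,"ty":0,"tz":3,"roll":0,"claw":1},
    {"tx":0,"ty":0,"tz":3,"roll":0,"claw":0.4},
    {"tx":0,"ty":0,"tz":0,"roll":0,"claw":0.4},
    {"tx":0,"ty":0,"tz":0,"roll":0,"claw":0.4},
    {"tx":0,"ty":0,"tz":0,"roll":0,"claw":0.4},
    {"tx":0,"ty":0,"tz":0,"roll":0,"claw":0.4},
  ],
)

```text
time_s: 7.25
eef_pos: [0.573, -0.0229, 0.1686]
eef_rot: [[-0.209, 0.978, -0.002], [0.978, 0.209, 0.0], [0.001, -0.002, -1.0]]
force: [-1.3, -0.9, 0.2]
finger_gap: 0.472
finger_force: 0.0
```

```bash
python3 - <<'E'
from w import *
o=sensors.get_obs();C={n:vision.get_image(n) for n in('wrist','scene','side')}
print(o['eef_pos'],o['finger_gap'],o['force'])
p=np.array(o['eef_pos']);Rt=np.array(o['eef_rot']);h=.095*o['finger_gap']/2
for n in('scene','side'):
    im=C[n]['img'].copy()
    for s in(-1,1):
        for z in(0,.025):
            u=proj(C[n],p+Rt@[0,s*h,z]);print(n,s,z,np.round(u,1))
    print([(np.round(d['bbox'],0).tolist(),round(d['confidence'],2)) for d in nets.trace(n,'guard')])
s=cv2.resize(C['scene']['img'][220:310,290:380],(400,400),interpolation=cv2.INTER_CUBIC)
d=cv2.resize(C['side']['img'][210:300,245:335],(400,400),interpolation=cv2.INTER_CUBIC)
w=cv2.resize(C['wrist']['img'][150:350,120:520],(400,200));g=cv2.imread('pics/w3.png')[:,:,::-1][225:325,216:416];g=cv2.resize(g,(400,200),interpolation=cv2.INTER_CUBIC)
save('diag',np.vstack([np.hstack([s,d]),np.hstack([w,g])]))
E
```

```text
[ 0.573  -0.0229  0.1686] 0.47162268072504404 [-1.3365 -0.9481  0.1638]
scene -1 0 [337.6 238.8]
scene -1 0.025 [337.5 249.1]
scene 1 0 [327.4 250.5]
scene 1 0.025 [327.4 261. ]
[([333.0, 297.0, 50.0, 58.0], 0.76), ([194.0, 214.0, 39.0, 33.0], 0.63), ([346.0, 212.0, 38.0, 29.0], 0.62)]
side -1 0 [298.6 253.9]
side -1 0.025 [299.2 261.6]
side 1 0 [276.8 254.7]
side 1 0.025 [277.9 262.4]
[([291.0, 292.0, 27.0, 51.0], 0.92), ([433.0, 239.0, 29.0, 48.0], 0.69), ([329.0, 181.0, 15.0, 9.0], 0.43)]
```

View pics/diag.png

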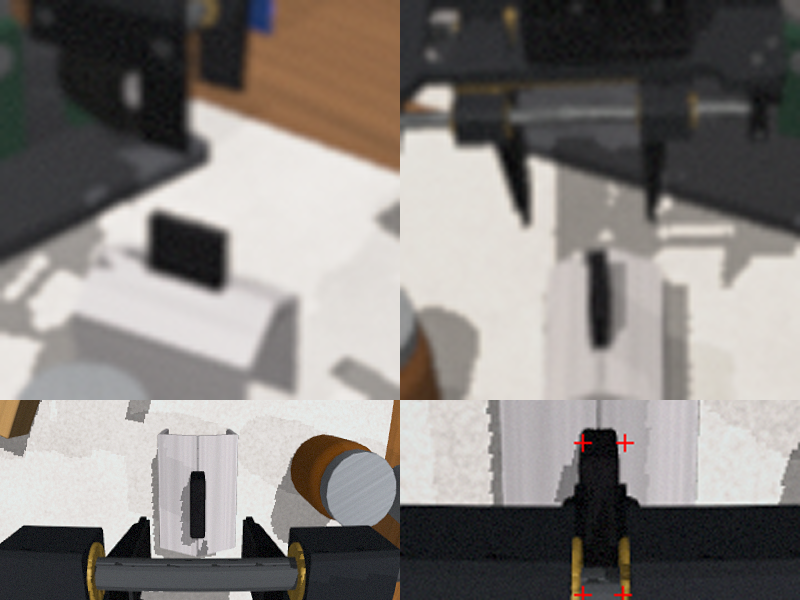

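Diag picture: guard unmoved, tips still open at side px (274,260)/(302,260), which seems nearer the TCP than 25 mm. I compute fingertip position in the tool frame from the stationary wrist picture w2 (gap 0.60).

```bash
python3 - <<'E'
from w import *
o=sensors.get_obs();c=vision.get_image('wrist');im=c['img'];h=.095*o['finger_gap']/2
print(o['finger_gap'],o['eef_pos'])
g=im.mean(2)
for r in range(256,284,3):
    row=g[r]<70; x=np.flatnonzero(row[200:440])+200
    runs=np.split(x,np.flatnonzero(np.diff(x)>1)+1) if len(x) else []
    print(r,[(int(k[0]),int(k[-1])) for k in runs if len(k)>2])
H=np.array(c['hand_eye'])
def tool(px,s):
    v=np.array([(px[0]-c['cx'])/c['fx'],(px[1]-c['cy'])/c['fy']]);r=np.linalg.norm(v)
    d=H[:3,:3]@np.r_[v/r*np.sin(r),np.cos(r)];t=(s*h-H[1,3])/d[1];return H[:3,3]+t*d
for L in[(10,0),(10,.025*1e3)]:
  for s in(-1,1):
    q=np.linalg.inv(H)@np.r_[L[0]/1e3,s*h,L[1]/1e3,1];q=q[:3];v=q[:2]/np.linalg.norm(q[:2])*np.arctan2(np.linalg.norm(q[:2]),q[2])*c['fx'];print('pred inner edge z',L[1],s,v+[c['cx'],c['cy']])
print(tool((258,267),-1),tool((376,267),1))
E
```

```text
0.5931039969859973 [ 0.5737 -0.0229  0.1699]
256 [(309, 323), (433, 439)]
259 [(309, 323), (436, 439)]
262 [(309, 323)]
265 [(309, 323)]
268 [(248, 253), (309, 323), (378, 384)]
271 [(247, 257), (309, 323), (375, 385)]
274 [(241, 257), (309, 323), (375, 391)]
277 [(238, 257), (309, 323), (375, 394), (432, 439)]
280 [(235, 257), (309, 323), (375, 397), (431, 439)]
283 [(233, 257), (309, 323), (375, 399), (430, 439)]
pred inner edge z 0 -1 [260.202 271.685]
pred inner edge z 0 1 [377.8606 271.4879]
pred inner edge z 25.0 -1 [266.7545 257.2097]
pred inner edge z 25.0 1 [370.5112 257.064 ]
[ 0.0142 -0.0282 -0.0059] [0.0104 0.0282 0.0059]
```

The inner tip corners match a tip at about TCP + 2 mm, not 25 mm. So I go 22 mm deeper than planned; everything later uses this offset too.

>>> move_arm(
  deltas=[
    {"tx":0,"ty":0,"tz":-3,"roll":0,"claw":0.4},
    {"tx":0,"ty":0,"tz":-2.5,"roll":0,"claw":0.4},
    {"tx":0,"ty":0,"tz":-1.5,"roll":0,"claw":0.4},
    {"tx":0,"ty":0,"tz":-1.2,"roll":0,"claw":0.4},
    {"tx":0,"ty":0,"tz":0,"roll":0,"claw":0.4},
  ],
)

```text
time_s: 8.18
eef_pos: [0.5734, -0.0228, 0.0874]
eef_rot: [[-0.209, 0.978, -0.001], [0.978, 0.209, 0.0], [0.0, -0.001, -1.0]]
force: [0.1, 0.2, 0.3]
finger_gap: 0.6
finger_force: 0.0
```

>>> move_arm(
  deltas=[
    {"tx":0,"ty":0,"tz":0,"roll":0,"claw":1},
    {"tx":0,"ty":0,"tz":0,"roll":0,"claw":1},
    {"tx":0,"ty":0,"tz":0,"roll":0,"claw":1},
    {"tx":0,"ty":0,"tz":0,"roll":0,"claw":1},
    {"tx":0,"ty":0,"tz":0,"roll":0,"claw":1},
    {"tx":0,"ty":0,"tz":0,"roll":0,"claw":1},
    {"tx":0,"ty":0,"tz":0,"roll":0,"claw":1},
  ],
  force=35,
)

```text
time_s: 9.05
eef_pos: [0.5738, -0.0229, 0.0881]
eef_rot: [[-0.209, 0.978, 0.0], [0.978, 0.209, 0.0], [0.0, 0.0, -1.0]]
force: [0.0, -0.1, 0.5]
finger_gap: 0.101
finger_force: 35.0
```

>>> move_arm(
  deltas=[
    {"tx":0,"ty":0,"tz":2,"roll":0,"claw":1},
    {"tx":0,"ty":0,"tz":5,"roll":0,"claw":1},
    {"tx":0,"ty":0,"tz":5,"roll":0,"claw":1},
    {"tx":0,"ty":0,"tz":5,"roll":0,"claw":1},
    {"tx":0,"ty":0,"tz":5,"roll":0,"claw":1},
    {"tx":0,"ty":0,"tz":2.5,"roll":0,"claw":1},
    {"tx":0,"ty":0,"tz":0,"roll":0,"claw":1},
  ],
)

```text
time_s: 9.93
eef_pos: [0.5747, -0.023, 0.3371]
eef_rot: [[-0.209, 0.978, 0.006], [0.978, 0.209, -0.001], [-0.002, 0.006, -1.0]]
force: [0.7, -0.6, -2.1]
finger_gap: 0.104
finger_force: 35.0
```

>>> move_arm(
  deltas=[
    {"tx":-0.7,"ty":3,"tz":0,"roll":-1.5,"claw":1},
    {"tx":-0.9,"ty":5,"tz":0,"roll":-2,"claw":1},
    {"tx":-0.9,"ty":5,"tz":0,"roll":-2,"claw":1},
    {"tx":-0.9,"ty":5,"tz":0,"roll":-2,"claw":1},
    {"tx":-0.9,"ty":5,"tz":0,"roll":-2,"claw":1},
    {"tx":-0.8,"ty":4.6,"tz":0,"roll":-1.5,"claw":1},
    {"tx":0,"ty":0,"tz":0,"roll":0,"claw":1},
    {"tx":0,"ty":0,"tz":0,"roll":0,"claw":1},
  ],
)

```text
time_s: 10.92
eef_pos: [0.5223, 0.2526, 0.3315]
eef_rot: [[-0.019, 1.0, -0.002], [1.0, 0.019, -0.002], [-0.001, -0.002, -1.0]]
force: [0.2, 0.3, -1.9]
finger_gap: 0.101
finger_force: 35.0
```

```bash
python3 - <<'E'
from w import *
o=sensors.get_obs();c=vision.get_image('wrist');print(o['eef_pos'],o['force'],o['finger_gap'])
for n in('scene','side'):
    k=vision.get_image(n)
    print(n,[(np.round(d['bbox'],0).tolist(),round(d['confidence'],2)) for d in nets.trace(n,'guard')])
    p=np.array(o['eef_pos']);G=(p[0],p[1],1.)
    U=np.array([proj(k,W(G,(x,y,z))+[0,0,p[2]-.088]) for x,y,z in[(sx*30,sy*45,zz) for sx in(-1,1) for sy in(-1,1) for zz in(0,62)]+[(0,-20,108),(0,20,108)]])
    print('pred bbox',U.min(0),U.max(0)); d=nets.spot_point(n,'guard');print('origin',proj(k,[p[0],p[1],p[2]-.088]),[np.round(q['pixel'],0).tolist() for q in d])
E
```

```text
[0.5223 0.2526 0.3315] [ 0.2204  0.3147 -1.9131] 0.10121222156747994
scene [([344.0, 203.0, 39.0, 44.0], 0.95), ([486.0, 234.0, 69.0, 75.0], 0.68), ([193.0, 215.0, 44.0, 38.0], 0.56)]
pred bbox [447.6045 193.0033] [520.2833 271.7096]
origin (np.float64(480.2643695642626), np.float64(253.03224627406283)) [[193.0, 232.0], [346.0, 215.0], [481.0, 256.0], [478.0, 273.0]]
side [([271.0, 355.0, 55.0, 81.0], 0.94), ([432.0, 238.0, 31.0, 45.0], 0.69)]
pred bbox [243.6567 314.0465] [301.2171 394.8791]
origin (np.float64(276.41144183503826), np.float64(363.57803150511893)) [[428.0, 251.0], [276.0, 366.0]]
```

>>> move_arm(
  deltas=[
    {"tx":0,"ty":0,"tz":-3,"roll":0,"claw":1},
    {"tx":0,"ty":0,"tz":-3,"roll":0,"claw":1},
    {"tx":0,"ty":0,"tz":-2.5,"roll":0,"claw":1},
    {"tx":0,"ty":0,"tz":-1.5,"roll":0,"claw":1},
    {"tx":0,"ty":0,"tz":0,"roll":0,"claw":1},
    {"tx":0,"ty":0,"tz":-0.4,"roll":0,"claw":1},
    {"tx":0,"ty":0,"tz":-0.4,"roll":0,"claw":1},
    {"tx":0,"ty":0,"tz":0,"roll":0,"claw":1},
  ],
)

```text
time_s: 12.28
eef_pos: [0.5231, 0.2532, 0.2257]
eef_rot: [[-0.019, 1.0, 0.001], [1.0, 0.019, 0.0], [0.0, 0.001, -1.0]]
force: [0.3, 0.1, -2.0]
finger_gap: 0.102
finger_force: 35.0
```

>>> move_arm(
  deltas=[
    {"tx":0,"ty":0,"tz":-0.2,"roll":0,"claw":1},
    {"tx":0,"ty":0,"tz":-0.1,"roll":0,"claw":1},
    {"tx":0,"ty":0,"tz":0,"roll":0,"claw":1},
    {"tx":0,"ty":0,"tz":0,"roll":0,"claw":1},
  ],
)

```text
time_s: 12.78
eef_pos: [0.5243, 0.2535, 0.2246]
eef_rot: [[-0.018, 1.0, 0.005], [1.0, 0.018, 0.002], [0.002, 0.005, -1.0]]
force: [1.1, -0.5, 4.8]
finger_gap: 0.106
finger_force: 35.0
```

Resting on the bar. Release.

>>> move_arm(
  deltas=[
    {"tx":0,"ty":0,"tz":0.1,"roll":0,"claw":1},
    {"tx":0,"ty":0,"tz":0,"roll":0,"claw":0.6},
    {"tx":0,"ty":0,"tz":0,"roll":0,"claw":0.6},
    {"tx":0,"ty":0,"tz":0,"roll":0,"claw":0.6},
    {"tx":0,"ty":0,"tz":0,"roll":0,"claw":0.6},
    {"tx":0,"ty":0,"tz":0,"roll":0,"claw":0.6},
  ],
)

```text
time_s: 13.52
eef_pos: [0.5227, 0.253, 0.2229]
eef_rot: [[-0.019, 1.0, -0.0], [1.0, 0.019, -0.0], [-0.0, -0.0, -1.0]]
force: [0.7, -0.1, -0.2]
finger_gap: 0.4
finger_force: 0.0
```

>>> move_arm(
  deltas=[
    {"tx":0,"ty":0,"tz":1.5,"roll":0,"claw":0.6},
    {"tx":0,"ty":0,"tz":3,"roll":0,"claw":0.6},
    {"tx":0,"ty":0,"tz":5,"roll":0,"claw":0.6},
    {"tx":0,"ty":0,"tz":5,"roll":0,"claw":0.6},
    {"tx":0,"ty":0,"tz":0,"roll":0,"claw":0.6},
  ],
)

```text
time_s: 14.15
eef_pos: [0.5245, 0.2537, 0.3759]
eef_rot: [[-0.019, 1.0, 0.011], [1.0, 0.019, 0.004], [0.004, 0.011, -1.0]]
force: [-0.7, -0.2, -0.1]
finger_gap: 0.4
finger_force: 0.0
```

```bash
python3 - <<'E'
from w import *
o=sensors.get_obs();print(o['eef_pos'],o['force'],o['finger_gap'])
for n in('scene','side','wrist'):
    k=vision.get_image(n);save('hung_'+n,k['img'])
    print(n,[(np.round(d['bbox'],0).tolist(),round(d['confidence'],2)) for d in nets.trace(n,'guard')])
    if n=='wrist':continue
    G=R
    U=np.array([proj(k,W(G,(x,y,z))+[0,0,.135]) for x,y,z in[(sx*30,sy*45,zz) for sx in(-1,1) for sy in(-1,1) for zz in(0,62)]+[(0,-20,108),(0,20,108)]])
    print('pred',(U.min(0)+U.max(0))/2,U.max(0)-U.min(0)); d=nets.spot_point(n,'guard');print('origin',proj(k,W(G,(0,0,135))),[np.round(q['pixel'],0).tolist() for q in d])
    d=nets.spot_point(n,'push_bar');print('bar',[np.round(q['pixel'],1).tolist() for q in d])
E
```

```text
[0.5245 0.2537 0.3759] [-0.6569 -0.206  -0.0916] 0.39965321526578623
scene [([194.0, 215.0, 44.0, 35.0], 0.96), ([473.0, 287.0, 65.0, 71.0], 0.8), ([346.0, 203.0, 37.0, 52.0], 0.77)]
pred [474.6378 286.0525] [67.8532 73.4742]
origin (np.float64(471.3902427392294), np.float64(302.95486563008467)) [[469.0, 309.0], [345.0, 217.0]]
bar [[283.2, 158.5]]
side [([432.0, 240.0, 30.0, 46.0], 0.97), ([274.0, 382.0, 49.0, 66.0], 0.66)]
pred [278.5934 386.1197] [50.5474 72.9296]
origin (np.float64(281.7445864027487), np.float64(393.37018230573665)) [[273.0, 393.0], [426.0, 250.0]]
bar []
wrist [([323.0, 224.0, 72.0, 105.0], 0.82)]
```

Guard hangs astride the bar (bbox within ~2 px of the predicted seated pose). Now on to the push bar.

>>> move_arm(
  deltas=[
    {"tx":-0.7,"ty":-4.3,"tz":0,"roll":-1.3,"claw":0.4},
    {"tx":-0.7,"ty":-5.4,"tz":0,"roll":-1.3,"claw":0.4},
    {"tx":-0.7,"ty":-5.4,"tz":0,"roll":-1.3,"claw":0.4},
    {"tx":-0.7,"ty":-5.4,"tz":0,"roll":-1.3,"claw":0.4},
    {"tx":-0.7,"ty":-5.4,"tz":0,"roll":-1.3,"claw":0.4},
    {"tx":-0.7,"ty":-5.4,"tz":0,"roll":-1.3,"claw":0.4},
    {"tx":-0.7,"ty":-5.4,"tz":0,"roll":-1.3,"claw":0.4},
    {"tx":-0.7,"ty":-5.4,"tz":0,"roll":-1.3,"claw":0.4},
  ],
)

```text
time_s: 15.65
eef_pos: [0.4662, -0.1696, 0.368]
eef_rot: [[0.163, 0.987, 0.0], [0.987, -0.163, -0.0], [0.0, 0.0, -1.0]]
force: [1.1, 1.2, 0.1]
finger_gap: 0.604
finger_force: 0.0
```

>>> move_arm(
  deltas=[
    {"tx":-0.7,"ty":-5.4,"tz":0,"roll":-1.3,"claw":0.4},
    {"tx":-0.7,"ty":-5.2,"tz":-2,"roll":-0.9,"claw":0.4},
    {"tx":0,"ty":0,"tz":-4,"roll":0,"claw":0.4},
    {"tx":0,"ty":0,"tz":0,"roll":0,"claw":0.4},
    {"tx":0,"ty":0,"tz":0,"roll":0,"claw":0.4},
  ],
)

```text
time_s: 16.27
eef_pos: [0.4532, -0.2738, 0.3094]
eef_rot: [[0.199, 0.98, 0.001], [0.98, -0.199, -0.001], [-0.0, 0.001, -1.0]]
force: [0.0, -0.2, 0.4]
finger_gap: 0.598
finger_force: 0.0
```

```bash
python3 - <<'E'
from w import *
o,c=mark('bar1',[W(B,(-81.8,y,237)) for y in(-88,-45,-6)])
for k in('push_bar','tensioner_pivot','grinder'):
    for d in nets.spot_point('wrist',k)[:2]:
        r=wray(c,o,d['pixel']);print(k,np.round(d['pixel'],1),round(d['confidence'],2),onz(r,{'push_bar':.237,'tensioner_pivot':.08,'grinder':0}[k]))
print('exp',W(B,(-81.8,-45,237)),W(B,(-50,0,80)))
E
```

```text
[ 0.4532 -0.2738  0.3094] yaw y -11.498708536240537 [-36.9471 -10.7504 103.1939   0.0052  87.48   -25.4486] [ 0.0437 -0.1903  0.3661] 0.5976098550949424 0.0 16.275
(319, 305)
(319, 246)
(319, 188)
tensioner_pivot [344.1 167.9] 0.83 [ 0.4913 -0.2317  0.08  ]
grinder [379.4 165. ] 0.57 [ 0.5424 -0.2409  0.    ]
exp [ 0.4546 -0.2705  0.237 ] [ 0.4948 -0.2328  0.08  ]
```

```bash
python3 - <<'E'
from w import *
im=cv2.imread('pics/bar1.png').astype(int)
for r in(210,225,235): print(r,im[r,285:355:3].tolist())
vision.get_image('wrist')
for d in nets.trace('wrist','push_bar')[:2]:
    m=d['region'];print(d['confidence'],d['bbox'],[(r,(int(np.flatnonzero(m[r])[0]),int(np.flatnonzero(m[r])[-1])) if m[r].any() else None) for r in range(180,270,10)])
E
```

```text
210 [[94, 90, 87], [94, 85, 82], [94, 85, 87], [94, 87, 87], [95, 88, 86], [96, 90, 86], [93, 88, 85], [89, 85, 80], [131, 124, 119], [154, 147, 141], [170, 162, 157], [171, 166, 162], [176, 172, 166], [164, 159, 154], [141, 135, 132], [92, 87, 86], [89, 90, 86], [90, 88, 87], [90, 87, 85], [85, 86, 85], [53, 51, 47], [58, 49, 51], [52, 48, 48], [58, 51, 49]]
225 [[91, 84, 81], [89, 85, 85], [91, 85, 84], [87, 81, 80], [95, 86, 85], [94, 86, 84], [94, 84, 83], [95, 90, 88], [127, 122, 118], [154, 146, 144], [169, 164, 161], [172, 164, 161], [179, 174, 171], [160, 154, 151], [135, 130, 125], [79, 75, 72], [60, 54, 54], [55, 49, 49], [58, 55, 50], [57, 51, 54], [58, 50, 45], [53, 46, 48], [58, 52, 52], [59, 56, 54]]
235 [[58, 104, 157], [56, 99, 147], [47, 91, 141], [43, 92, 136], [49, 95, 142], [43, 88, 134], [50, 90, 133], [74, 92, 120], [132, 128, 124], [152, 148, 142], [167, 162, 157], [173, 167, 165], [177, 170, 165], [155, 150, 149], [132, 127, 123], [124, 126, 126], [150, 155, 160], [157, 160, 165], [153, 156, 163], [160, 160, 164], [158, 159, 162], [157, 162, 163], [159, 161, 167], [158, 161, 163]]
0.92 [341.0, 195.6, 80.7, 220.2] [(180, (299, 348)), (190, (306, 382)), (200, (306, 344)), (210, (307, 341)), (220, (307, 330)), (230, (306, 329)), (240, (306, 329)), (250, (307, 329)), (260, (307, 329))]
```

Bar is seen at columns 307–330 (predicted centre 319): centred between the fingers. Descending and pinching.

>>> move_arm(
  deltas=[
    {"tx":0.1,"ty":0,"tz":-3,"roll":0,"claw":0.4},
    {"tx":0,"ty":0,"tz":-2.5,"roll":0,"claw":0.4},
    {"tx":0,"ty":0,"tz":-2,"roll":0,"claw":0.4},
    {"tx":0,"ty":0,"tz":-1.1,"roll":0,"claw":0.4},
    {"tx":0,"ty":0,"tz":0,"roll":0,"claw":0.4},
  ],
)

```text
time_s: 17.2
eef_pos: [0.4536, -0.2737, 0.2215]
eef_rot: [[0.2, 0.98, -0.001], [0.98, -0.2, 0.001], [0.0, -0.001, -1.0]]
force: [0.7, 0.1, 0.6]
finger_gap: 0.602
finger_force: 0.0
```

>>> move_arm(
  deltas=[
    {"tx":0,"ty":0,"tz":0,"roll":0,"claw":1},
    {"tx":0,"ty":0,"tz":0,"roll":0,"claw":1},
    {"tx":0,"ty":0,"tz":0,"roll":0,"claw":1},
    {"tx":0,"ty":0,"tz":0,"roll":0,"claw":1},
    {"tx":0,"ty":0,"tz":0,"roll":0,"claw":1},
    {"tx":0,"ty":0,"tz":0,"roll":0,"claw":1},
  ],
  force=20,
)

```text
time_s: 17.95
eef_pos: [0.4544, -0.2741, 0.2222]
eef_rot: [[0.2, 0.98, 0.002], [0.98, -0.2, -0.001], [-0.0, 0.002, -1.0]]
force: [3.5, -0.4, -1.6]
finger_gap: 0.16
finger_force: 20.0
```

Pinched (15 mm ≈ 16 mm bar). Pushing along the arc.

>>> move_arm(
  deltas=[
    {"tx":1.24,"ty":-0.25,"tz":0.2,"roll":0,"claw":1},
    {"tx":1.25,"ty":-0.25,"tz":0.1,"roll":0,"claw":1},
    {"tx":1.25,"ty":-0.25,"tz":0,"roll":0,"claw":1},
    {"tx":1.25,"ty":-0.25,"tz":-0.1,"roll":0,"claw":1},
    {"tx":1.24,"ty":-0.25,"tz":-0.2,"roll":0,"claw":1},
  ],
)

```text
time_s: 18.58
eef_pos: [0.5139, -0.2869, 0.223]
eef_rot: [[0.2, 0.98, -0.008], [0.98, -0.2, -0.0], [-0.002, -0.007, -1.0]]
force: [-9.0, 0.1, 6.3]
finger_gap: 0.163
finger_force: 20.0
```

>>> move_arm(
  deltas=[
    {"tx":1.22,"ty":-0.25,"tz":-0.3,"roll":0,"claw":1},
    {"tx":1.19,"ty":-0.24,"tz":-0.4,"roll":0,"claw":1},
    {"tx":1.16,"ty":-0.24,"tz":-0.5,"roll":0,"claw":1},
    {"tx":0.5,"ty":-0.1,"tz":-0.25,"roll":0,"claw":1},
    {"tx":0,"ty":0,"tz":0,"roll":0,"claw":1},
  ],
)

```text
time_s: 19.2
eef_pos: [0.555, -0.2955, 0.2081]
eef_rot: [[0.2, 0.98, -0.006], [0.98, -0.2, -0.001], [-0.002, -0.006, -1.0]]
force: [-8.7, 0.3, 5.8]
finger_gap: 0.165
finger_force: 20.0
```

>>> move_arm(
  deltas=[
    {"tx":0.4,"ty":-0.08,"tz":-0.25,"roll":0,"claw":1},
    {"tx":0.4,"ty":-0.08,"tz":-0.25,"roll":0,"claw":1},
    {"tx":0,"ty":0,"tz":0,"roll":0,"claw":1},
    {"tx":0,"ty":0,"tz":0,"roll":0,"claw":1},
  ],
)

```text
time_s: 19.7
eef_pos: [0.5627, -0.2971, 0.2035]
eef_rot: [[0.2, 0.98, -0.006], [0.98, -0.2, -0.001], [-0.002, -0.006, -1.0]]
force: [-7.9, 0.4, 5.6]
finger_gap: 0.163
finger_force: 20.0
```

```bash
python3 - <<'E'
from w import *
o=sensors.get_obs();print(o['eef_pos'],o['force'],o['finger_gap'])
for n in('scene','side'):
    k=vision.get_image(n);print(n,'bar',[(np.round(q['pixel'],1).tolist(),round(q['confidence'],2)) for q in nets.spot_point(n,'push_bar')])
    for t in(.6,.66,.70,.72,.74): print(t,np.round(proj(k,W(B,(-50+160*np.sin(t-.2),-45,80+160*np.cos(t-.2)))),1))
    print('guard',[np.round(d['bbox'],0).tolist() for d in nets.trace(n,'guard')])
E
```

```text
[ 0.5627 -0.2971  0.2035] [-7.948   0.3612  5.6344] 0.16284722242038485
scene bar [([242.5, 180.5], 0.85)]
0.6 [244.9 173.7]
0.66 [241.6 176.5]
0.7 [239.5 178.5]
0.72 [238.5 179.5]
0.74 [237.5 180.6]
guard [[473.0, 286.0, 70.0, 73.0], [194.0, 215.0, 39.0, 37.0], [344.0, 203.0, 41.0, 49.0]]
side bar [([316.5, 155.5], 0.92)]
0.6 [322.3 153.4]
0.66 [318.9 154. ]
0.7 [316.7 154.5]
0.72 [315.6 154.7]
0.74 [314.5 155. ]
guard [[433.0, 238.0, 28.0, 45.0], [276.0, 386.0, 48.0, 78.0], [332.0, 165.0, 31.0, 42.0]]
```

About 0.70 rad; feel for the stop with a little more.

>>> move_arm(
  deltas=[
    {"tx":0.2,"ty":-0.04,"tz":-0.1,"roll":0,"claw":1},
    {"tx":0,"ty":0,"tz":0,"roll":0,"claw":1},
    {"tx":0,"ty":0,"tz":0,"roll":0,"claw":1},
  ],
)

```text
time_s: 20.38
eef_pos: [0.5638, -0.2973, 0.2029]
eef_rot: [[0.2, 0.98, -0.009], [0.98, -0.2, -0.0], [-0.002, -0.008, -1.0]]
force: [-12.1, -0.6, 9.0]
finger_gap: 0.166
finger_force: 20.0
```

>>> move_arm(
  deltas=[
    {"tx":0.2,"ty":-0.04,"tz":-0.1,"roll":0,"claw":1},
    {"tx":0,"ty":0,"tz":0,"roll":0,"claw":1},
    {"tx":0,"ty":0,"tz":0,"roll":0,"claw":1},
  ],
)

```text
time_s: 20.75
eef_pos: [0.5641, -0.2974, 0.2026]
eef_rot: [[0.2, 0.98, -0.013], [0.98, -0.2, 0.001], [-0.002, -0.013, -1.0]]
force: [-18.5, 2.3, 14.6]
finger_gap: 0.161
finger_force: 20.0
```

Stop felt. Ease the excess push slightly and hand in while holding.

>>> move_arm(
  deltas=[
    {"tx":-0.2,"ty":0.04,"tz":0.1,"roll":0,"claw":1},
    {"tx":0,"ty":0,"tz":0,"roll":0,"claw":1},
    {"tx":0,"ty":0,"tz":0,"roll":0,"claw":1},
    {"tx":0,"ty":0,"tz":0,"roll":0,"claw":1},
  ],
)

```text
time_s: 21.25
eef_pos: [0.5638, -0.2974, 0.2029]
eef_rot: [[0.2, 0.98, -0.008], [0.98, -0.2, -0.0], [-0.002, -0.008, -1.0]]
force: [-11.8, 1.1, 8.0]
finger_gap: 0.158
finger_force: 20.0
```

```bash
python3 - <<'E'
from w import *
o=sensors.get_obs();print(o['eef_pos'],o['force'],o['finger_gap'])
print(bot.job_done())
E
```

```text
[ 0.5638 -0.2974  0.2029] [-11.7782   1.0528   8.0253] 0.15810333735313553
the job is handed in; nothing more can be done
None
```

The aluminium guard hangs astride the rail bar, released, and the gripper is holding the tensioner arm against its back stop (about 0.7 rad, 21 s used); the job is handed in, but no verdict came back, and a first grasp of the guard closed above its tab before the second one held.

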